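Spot reading in the flow cell: set the stopcock, dip the probe

TASK

First turn the red stopcock handle on the flow-cell board to half open, 45 degrees, so that its white pointer stands at the yellow mark. Then take the blue-headed probe out of its stand and lower it upright through the white guide port in the cell lid, never letting it touch the cell or anything else on the board, until the black ring half-way along its shaft is level with the top of the port. Finish with the probe still held in the gripper, motionless and centred in the port with nothing else carrying it; leave the orange probe and the other things where they are.

Things in the scene. Friction and masses are not known exactly. Their poses are not given: they have to be found in the camera images.
- flow_rig: Grey L-shaped board (290 mm wide, 12 mm high), level, fixed, turned about vertical; origin on the table. Own axes: x away from the robot, y left. On it: white feed bottle centred at (110, 100) mm, top 199 mm high; grey pipe, centre 70 mm high, from the bottle to (-50, 100), then along -y through the stopcock at (-50, 35) to the clear cell at (-50, -85) (42 mm radius, lid top 116 mm high).
- stopcock (a joint): Angle of the red stopcock handle in rad: 0 shut (handle across the pipe, its white pointer end along the board's -x), 1.571 fully open (along the pipe, pointer to -y). Opens counter-clockwise seen from above. Half open is 0.785, pointer at the yellow mark. Light friction (0.05 Nm), stays where it is left.
- handle (a point): Point to grip on the stopcock's vertical turning axis, 110 mm above the table. The handle is a red upright blade 56 mm long, 9 mm thick, from 92 to 118 mm above the table, free on both sides; a black round plate with the marks (40 mm radius) lies below it, top 84 mm high. The point turns with the handle: its x axis runs along the blade, the pointer end at -x.
- port (a point): Centre of the mouth of the white guide port on the cell's lid, 140 mm above the table. Vertical round bore 22 mm wide, 34 mm long, port outside diameter 37 mm; below it the chamber is 68 mm wide and free down to 28 mm above the table.
- blue_probe: Blue-headed measuring probe, 175 mm long, 70 g; origin at the tip of its shaft, z axis up along it. Metal shaft 12 mm thick, 120 mm long; blue head 26 mm thick, 120 to 175 mm above the tip, its flat shoulder resting on the stand.
- blue_probe_head (a point): Middle of the blue head, 147 mm above the tip: grasp here from above (26 mm wide).
- blue_probe_ring (a point): Centre of the black ring on the blue probe's shaft, 70 mm above the tip.
- blue_probe_tip (a point): Lower end of the blue probe's shaft.
- probe_stand: Fixed probe stand, 180 x 85 mm, its long axis is its own x; origin under its middle. The top bar (50 mm wide) has its upper face 135 mm above the table and two holes, 15 mm wide, 40 mm either side of the middle; one holds the blue probe, the other the orange one, each hanging by its shoulder.
- orange_probe_head (a point): Middle of the head of the orange probe, same shape as the blue one; to be left in the stand.
- meter: Small grey pocket meter, 35 x 60 x 34 mm, lying on the table; leave it alone.
- filter_holder: Clear round filter holder, 57 mm wide, 46 mm high; leave it alone.
- forceps: Steel forceps, 121 mm long, lying on the table; leave them alone.
- tin: Small round tin with white lid, 38 mm wide, 27 mm high; leave it alone.
- pot: Small clear jar, 45 mm wide, 67 mm high; leave it alone.
There are look-alikes about, which are no part of the job. What is meant by the blue_probe is not purple, and is the larger of those in its own colour.

How it is judged:
On the way, in this order (a step that is already met when the one before it is completed fails the run):
1. the stopcock stands half open (45 degrees, within 7) and is let go (value of joint stopcock between 0.665 and 0.905 rad and contact force between the fingers and flow_rig below 0.05 N), for 0.2 s.
2. the blue probe is lifted clear of its stand in the gripper (height (world z) of blue_probe_tip above 0.137 m and contact force between the fingers and blue_probe above 0.5 N), for 0.1 s.
At the end, for the whole second after the job is handed in: Probe gripped, still, touching nothing of the board; ring within 6 mm of the port's mouth in height, ring and tip within 3.5 mm of its axis; stopcock at 45 degrees within 7; orange probe within 15 mm, meter, filter holder, forceps, tin, pot within 20 mm of their starts (value of joint stopcock between 0.665 and 0.905 rad and horizontal distance between each of blue_probe_ring, blue_probe_tip and port below 0.0035 m and z of blue_probe_ring in the frame of port between -0.006 and 0.006 m and contact force between the fingers and blue_probe above 0.5 N and contact force between blue_probe and flow_rig below 0.05 N and linear speed of blue_probe below 0.01 m/s and distance of orange_probe_head from where it was at the start of the episode below 0.015 m and distance of each of meter, filter_holder, forceps, tin, pot from where it was at the start of the episode below 0.02 m); the arm keeps its last pose, push and grip.
It fails at once if the blue probe touches the cell or anything else on the board (contact force between blue_probe and flow_rig above 0.2 N).
It fails at once if the orange probe is pulled out or knocked over (distance of orange_probe_head from where it was at the start of the episode above 0.03 m).
It also fails if it takes over 70 s, if anything falls off the work surface, if the arm or the gripper's body presses on something with over 40 N, if the wrist force passes 120 N, or if a joint passes its speed limit or range.

ROBOT

A 6-joint arm with a two-finger parallel gripper is mounted at the origin on a cart in front of the work surface, level with it; the furniture and walls round the work are solid. World frame = base frame: x ahead of the robot, y to its left, z up, the work surface at z = 0. Lengths are in m, angles in rad, forces in N, time in s.
With the tool pointing down it reaches from about 0.375 to 0.9 m from the base axis. Payload 3.1 kg.
Tool frame: the origin (TCP) lies at the very end of the fingers, on their centre line; the grasp point (between the pads) lies 19 mm behind it (manip.grasp_offset is the distance from the TCP to the grasp point, in m); x points along the fingers, z is the direction in which the jaws open and shut, and the axes are right-handed (so a half turn about x gives the same grasp; the last joint's range is limited). The gripper opens to 85 mm and grips with 20 to 120 N. Pads are 22 mm wide; open, the fingers measure 114 mm over their backs; the gripper's body (76 mm by 85 mm) begins 54 mm behind the grasp point. The pads swing forward as they close: fully open they stand 13 mm farther back than shut.
Start: joints at [-1.304, 0.527, 1.433, -0, 1.181, -0.178], TCP at [0.269, -0.564, 0.231] pointing down, gripper open.
Joint ranges: [-3.08, 3.08], [-0.75, 2.2], [0.22, 2.44], [-1.43, 4.57], [0, 2.65], [-2.85, 2.85]. Speed limits (rad/s): [2.79, 2.79, 3.14, 3.14, 3.14, 3.14].

INTERFACE

Orientations are given as a unit quaternion [x, y, z, w].
In Python, from station import manip gives the robot as it stands.
- The arm moves only by the tool send_rows, never from a script. Its argument "steps" is a list that holds one entry, the list of rows, each a list of 5 numbers: the closure, from 0 (fully open) to 1 (shut), then the shift along the world's x, y, z in m, then the turn about the world's z in rad. A call has 1 to 8 rows; each row is the pose to reach, as a shift and turn from the pose commanded when the call began; what a row does not reach only later rows make up. A row lasts 1/8 s, in which the tool goes at most 62.5 mm and 10.7 degrees, less where a joint would pass 70% of its speed; a pose out of reach is approached as far as the arm can. A call with a gripper value outside its range is refused whole. The fingers move at their own pace and stop on an object; "grip_force" is the grip in N (left out, the last holds). Time passes only in rows, so rows that repeat a pose let the fingers close. It gives the time, the measured TCP pose, the force and the opening at its end, in the units of the state.
- manip.sense(): the state, without advancing time (a new reading comes with each control period).
- manip.snapshot(name): name is "scene" or "side" or "wrist"; returns the picture (420x560x3 uint8, red, green, blue); there is no depth.
- manip.camera_params(name): a dict with "fx", "fy", "cx", "cy" (pixels), "T" (4x4, takes a point from camera to world coordinates); the wrist camera has in their place "tool_from_camera" (4x4, takes a point from camera to tool coordinates, whose origin is the TCP and whose axes are the tool frame's). Camera axes: x right, y down, z forward; pixel columns grow to the right and rows downward; lengths in m; the calibration is good to about 2 mm. A picture is of the moment at which its call begins: read the wrist's pose just before it. camera_params takes no time and is no camera call.
- manip.sign_off(): hands the job in, once; it reports no verdict.
The state is a dict: "t": time; "q": joint angles; "qd": joint speeds; "tau": joint torques, N m; "tcp_pos": TCP position; "tool_rot": TCP orientation; "force": force on the tool from outside, world axes, zero at the start; "ft_torque": the same for the moment, N m; "finger_gap": opening from 0.0 (shut) to 1.0 (fully open).
Only numpy, scipy, OpenCV 4.12 (cv2) and the standard library are available. Lean on these libraries where they do the work, as an engineer would, in place of code of your own. Each camera call takes 0.05 s, during which the arm holds its last target.

## Working session

There is one attempt and no reset: what is moved stays moved. The work goes in short steps, Python scripts to look and compute and a tool call to move; the robot and the scene stay as the last step left them, time stands still between calls to the robot, and variables do not carry over. Pictures are saved under pics/ and viewed, and the job is handed in when it is done.

Besides the shell and the picture viewer there is one more tool, called as a command line: name --argument value ..., lists and objects as JSON in quotes. send_rows: Moves the arm, as the interface text tells. Its arguments: {"type":"object","properties":{"steps":{"type":"array","items":{"type":"array","items":{"type":"array","items":{"type":"number"}}}},"grip_force":{"type":"number"}},"required":["steps"]}

```bash
ls; mkdir -p pics; python3 - <<'E'
from station import manip
import cv2,numpy as np
np.set_printoptions(precision=4,suppress=True)
s=manip.sense();print({k:np.round(v,4) for k,v in s.items()}, manip.grasp_offset)
for n in("scene","side","wrist"):
    im=manip.snapshot(n);cv2.imwrite(f"pics/{n}0.png",im[:,:,::-1]);print(n,manip.camera_params(n))
E
```

```text
pics
{'t': np.float64(0.0), 'q': array([-1.3045,  0.5285,  1.4339,  0.    ,  1.1814, -0.1785]), 'qd': array([-0.0007,  0.0006, -0.0003, -0.0016, -0.0027,  0.001 ]), 'tau': array([  0.0002, -44.2346, -17.8025,  -0.0002,   0.0084,   0.    ]), 'tcp_pos': array([ 0.2688, -0.5635,  0.2303]), 'tool_rot': array([ 0.3779,  0.5985, -0.3769,  0.5974]), 'force': array([ 0.462 , -0.4442,  0.3024]), 'ft_torque': array([ 0.0601, -0.0045, -0.019 ]), 'finger_gap': np.float64(1.002)} 0.0187
scene {'fx': 519.8050723323664, 'fy': 519.8050723323664, 'cx': 280.3471937256789, 'cy': 207.95913136111912, 'T': array([[ 0.4326, -0.627 ,  0.6478, -0.4995],
       [-0.9015, -0.2893,  0.322 , -0.5526],
       [-0.0145, -0.7233, -0.6904,  1.2598],
       [ 0.    ,  0.    ,  0.    ,  1.    ]])}
side {'fx': 456.86857105153854, 'fy': 456.86857105153854, 'cx': 266.52453455792124, 'cy': 205.21545323564152, 'T': array([[-0.9307, -0.1839,  0.3162,  0.1759],
       [-0.3655,  0.4998, -0.7852,  0.9763],
       [-0.0136, -0.8464, -0.5324,  0.7901],
       [ 0.    ,  0.    ,  0.    ,  1.    ]])}
wrist {'fx': 298.2021024891666, 'fy': 298.2021024891666, 'cx': 282.37542861249113, 'cy': 205.84856832205156, 'tool_from_camera': array([[-0.0002, -0.2628,  0.9648, -0.1431],
       [ 0.0001, -0.9648, -0.2628,  0.0656],
       [ 1.    ,  0.0001,  0.0002, -0.    ],
       [ 0.    ,  0.    ,  0.    ,  1.    ]])}
```

View pics/scene0.png

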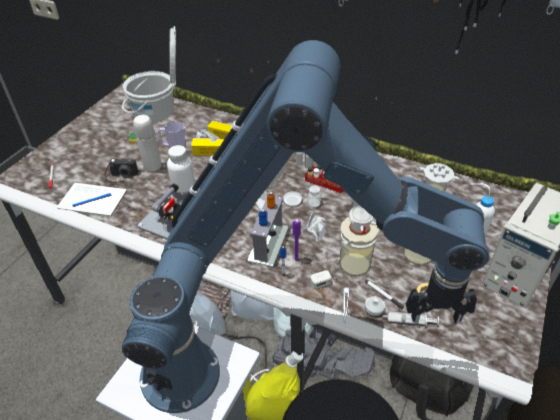

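View pics/side0.png

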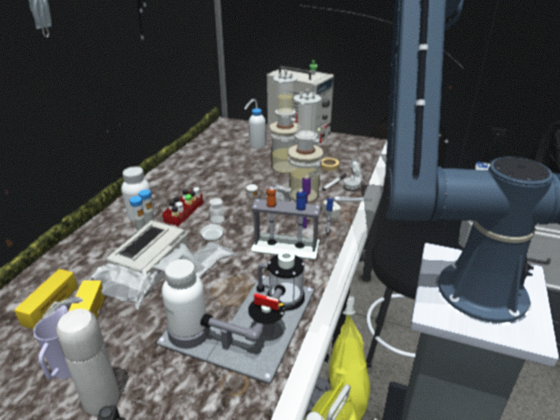

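View pics/wrist0.png

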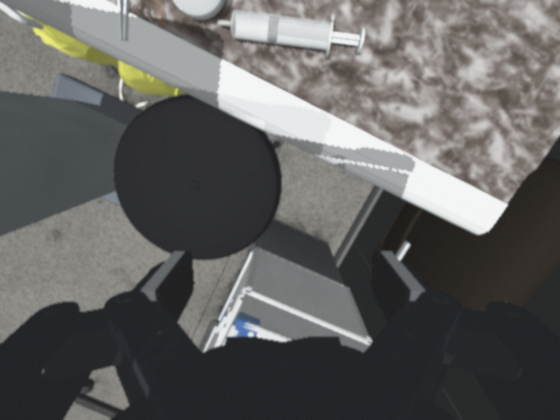

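```bash
python3 - <<'E'
import cv2
a=cv2.imread('pics/scene0.png')[130:290,130:340];cv2.imwrite('pics/c1.png',cv2.resize(a,None,fx=3.75,fy=3.75,interpolation=cv2.INTER_CUBIC))
a=cv2.imread('pics/side0.png')[170:380,150:360];cv2.imwrite('pics/c2.png',cv2.resize(a,None,fx=2.85,fy=2.85,interpolation=cv2.INTER_CUBIC))
E
```

```text
(no output)
```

View pics/c1.png

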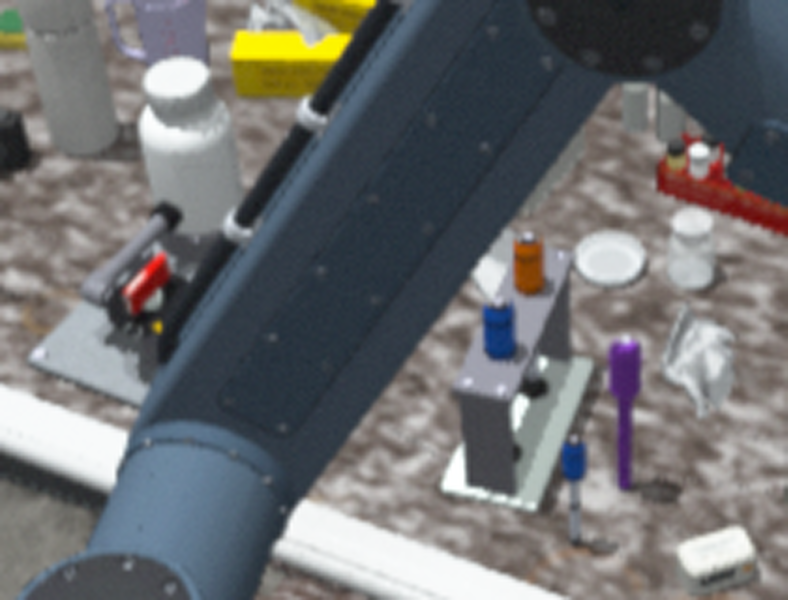

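View pics/c2.png

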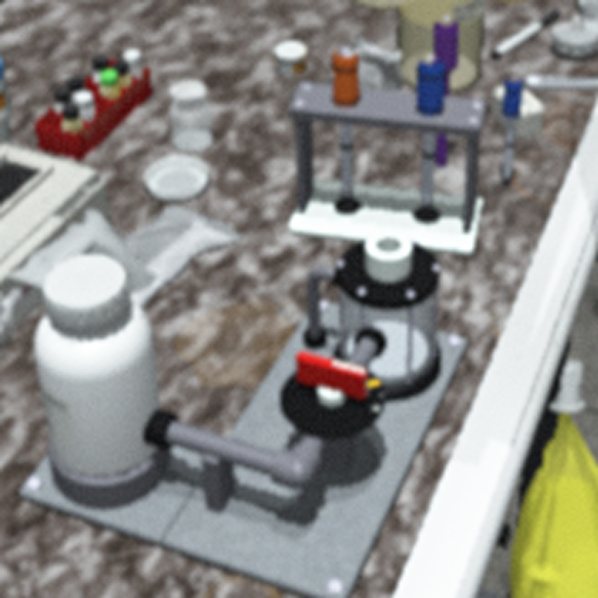

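```bash
cat > h.py <<'E'
import numpy as np,cv2
from station import manip
from scipy.spatial.transform import Rotation as R
np.set_printoptions(precision=4,suppress=True)
def cam(n,s=None):
    p=manip.camera_params(n)
    if n=='wrist':
        s=s or manip.sense();T=np.eye(4);T[:3,:3]=R.from_quat(s['tool_rot']).as_matrix();T[:3,3]=s['tcp_pos'];p['T']=T@p['tool_from_camera']
    return p
def ray(p,u,v,z):
    d=p['T'][:3,:3]@np.array([(u-p['cx'])/p['fx'],(v-p['cy'])/p['fy'],1]);o=p['T'][:3,3]
    return o+d*(z-o[2])/d[2]
def proj(p,X):
    c=p['T'][:3,:3].T@(np.asarray(X)-p['T'][:3,3]);return np.array([p['fx']*c[0]/c[2]+p['cx'],p['fy']*c[1]/c[2]+p['cy']])
E
python3 - <<'E'
from h import *
p=cam('side');f=lambda x,y,z:ray(p,x/2.85+150,y/2.85+170,z)
print('port',f(388,243,.14));print('handle',f(332,370,.118));print('blade ends',f(299,356,.118),f(366,380,.118))
print('blue',f(432,63,.19));print('orange',f(345,55,.19));print('bottle',f(85,270,.199)); print('yellow',f(374,385,.085))
print('corners',f(35,485,.012),f(335,587,.012),f(456,340,.012))
q=cam('scene');g=lambda x,y,z:ray(q,x/3.75+130,y/3.75+130,z)
print('scene blue',g(499,308,.19),'or',g(529,240,.19),'handle',g(148,280,.11),'bottle',g(178,75,.199))
s=manip.sense();print(R.from_quat(s['tool_rot']).as_matrix())
E
```

```text
port [0.4419 0.201  0.14  ]
handle [0.44   0.3288 0.118 ]
blade ends [0.4682 0.3238 0.118 ] [0.4133 0.3297 0.118 ]
blue [0.4705 0.0008 0.19  ]
orange [0.5496 0.0144 0.19  ]
bottle [0.6088 0.3753 0.199 ]
yellow [0.4175 0.3008 0.085 ]
corners [0.6493 0.4229 0.012 ] [0.4008 0.4269 0.012 ] [0.3945 0.1547 0.012 ]
scene blue [ 0.4668 -0.015   0.19  ] or [ 0.5483 -0.0009  0.19  ] handle [0.4428 0.3166 0.11  ] bottle [0.6054 0.3785 0.199 ]
[[-0.0004  0.9027  0.4303]
 [ 0.0016  0.4303 -0.9027]
 [-1.      0.0003 -0.0017]]
```

send_rows --steps '[[[0, 0.03, 0.04, 0.04, -0.1], [0, 0.06, 0.08, 0.08, -0.2], [0, 0.09, 0.13, 0.11, -0.3], [0, 0.12, 0.18, 0.14, -0.445], [0, 0.15, 0.23, 0.15, -0.445], [0, 0.18, 0.28, 0.15, -0.445], [0, 0.21, 0.33, 0.15, -0.445], [0, 0.24, 0.38, 0.15, -0.445]]]'

```text
t: 1.15
tcp_pos: [0.5095, -0.1822, 0.3813]
tool_rot: [-0.5, -0.5, 0.5, -0.5]
force: [0.8, -0.3, 0.3]
finger_gap: 1.0
```

send_rows --steps '[[[0, 0, 0.05, 0, 0], [0, 0, 0.1, 0, 0], [0, 0, 0.15, 0, 0], [0, 0, 0.2, 0, 0], [0, 0, 0.24, 0, 0], [0, 0, 0.24, 0, 0]]]'

```text
t: 1.9
tcp_pos: [0.5082, 0.0583, 0.3811]
tool_rot: [0.499, 0.501, -0.499, 0.501]
force: [-0.1, 0.1, -1.8]
finger_gap: 1.0
```

```bash
python3 - <<'E'
from h import *
s=manip.sense();np.save('w1.npy',cam('wrist',s)['T']);print(s['t'],s['tcp_pos'],s['q'])
cv2.imwrite('pics/w1.png',manip.snapshot('wrist')[:,:,::-1])
E
```

```text
1.9 [0.5082 0.0583 0.3811] [-0.1047  0.2208  1.4967  0.0004  1.4249  1.4617]
```

View pics/w1.png

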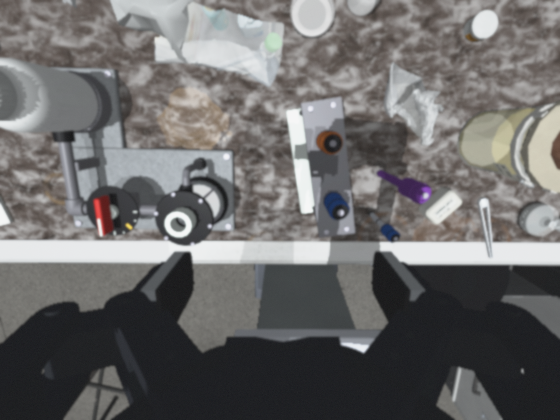

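```bash
python3 - <<'E'
import cv2
a=cv2.imread('pics/w1.png')[50:260,60:270];cv2.imwrite('pics/c3.png',cv2.resize(a,None,fx=2.85,fy=2.85,interpolation=cv2.INTER_CUBIC))
a=cv2.imread('pics/w1.png')[90:250,280:440];cv2.imwrite('pics/c4.png',cv2.resize(a,None,fx=3.5,fy=3.5,interpolation=cv2.INTER_CUBIC))
E
```

```text
(no output)
```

View pics/c3.png

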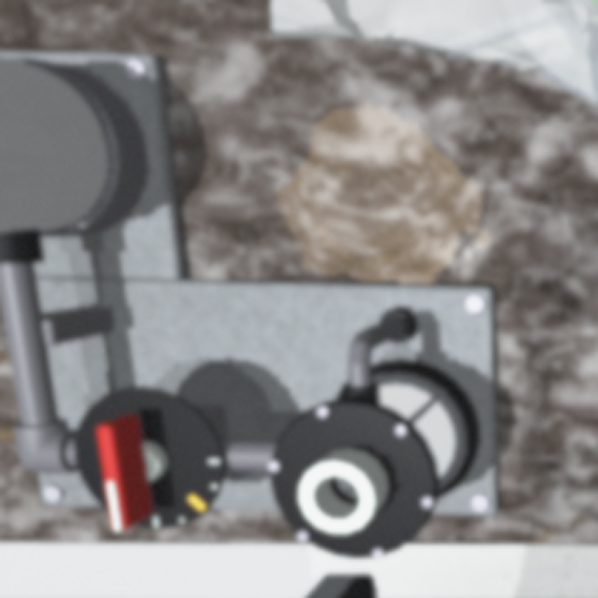

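View pics/c4.png

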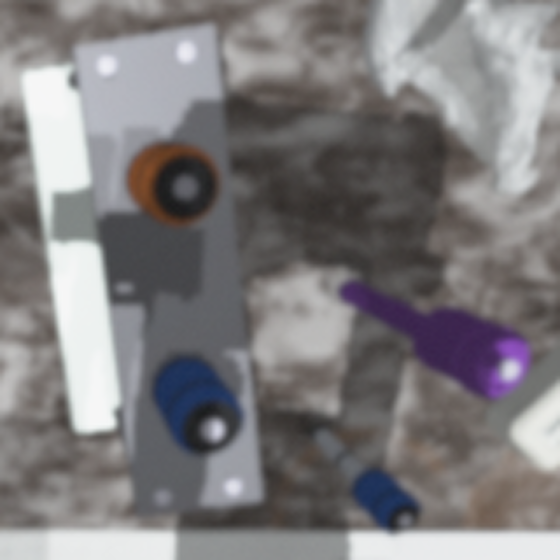

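```bash
python3 - <<'E'
from h import *
p=cam('wrist');p['T']=np.load('w1.npy')
f=lambda x,y,z:ray(p,x/2.85+60,y/2.85+50,z)
print('port',f(338,494,.14));a,b=f(110,420,.118),f(117,529,.118);print('blade',a,b,(a+b)/2,np.linalg.norm(a-b),np.degrees(np.arctan2(*(b-a)[1::-1])))
print('dial marks yellow',f(197,502,.084),'dial c',f(151,460,.084))
for c in [(475,303),(478,502),(54,495),(137,67)]:print('bolt',f(*c,.012))
g=lambda x,y,z:ray(p,x/3.5+280,y/3.5+90,z)
print('blue top',g(212,428,.19),'or',g(186,186,.19))
for c in [(106,65),(187,51),(163,497),(233,486)]:print('stand',g(*c,.135))
E
```

```text
port [0.4439 0.1985 0.14  ]
blade [0.4743 0.3152 0.118 ] [0.4172 0.3206 0.118 ] [0.4458 0.3179 0.118 ] 0.05736170741571903 174.55227463865998
dial marks yellow [0.42   0.2964 0.084 ] dial c [0.4439 0.3181 0.084 ]
bolt [0.5212 0.1528 0.012 ]
bolt [0.3956 0.1566 0.012 ]
bolt [0.3992 0.4255 0.012 ]
bolt [0.6508 0.3353 0.012 ]
blue top [ 0.4753 -0.0102  0.19  ] or [0.5544 0.0024 0.19  ]
stand [0.5932 0.0237 0.135 ]
stand [ 0.598  -0.0048  0.135 ]
stand [ 0.4305 -0.0036  0.135 ]
stand [ 0.4352 -0.0311  0.135 ]
```

send_rows --steps '[[[0, -0.01, 0.05, 0, 0], [0, -0.02, 0.1, 0, 0], [0, -0.035, 0.15, 0, 0], [0, -0.05, 0.2, -0.02, 0], [0, -0.063, 0.25, -0.05, -0.05], [0, -0.063, 0.26, -0.1, -0.05], [0, -0.063, 0.26, -0.14, -0.05], [0, -0.063, 0.26, -0.14, -0.05]]]'

```text
t: 2.95
tcp_pos: [0.4444, 0.3139, 0.2382]
tool_rot: [-0.51, -0.488, 0.516, -0.486]
force: [0.4, 0.6, 0.2]
finger_gap: 1.001
```

```bash
python3 - <<'E'
from h import *
s=manip.sense();np.save('w2.npy',cam('wrist',s)['T']);print(s['t'],s['tcp_pos'],s['q'])
im=manip.snapshot('wrist')[:,:,::-1]
cv2.imwrite('pics/w2.png',im)
p=cam('wrist',s);print(proj(p,[.445,.3182,.118]),proj(p,[.4439,.1985,.14]))
E
```

```text
2.95 [0.4444 0.3139 0.2382] [ 0.4098  0.4135  1.6226 -0.0006  1.1139  2.0323]
[276.6121 198.1512] [419.4867 198.5738]
```

View pics/w2.png

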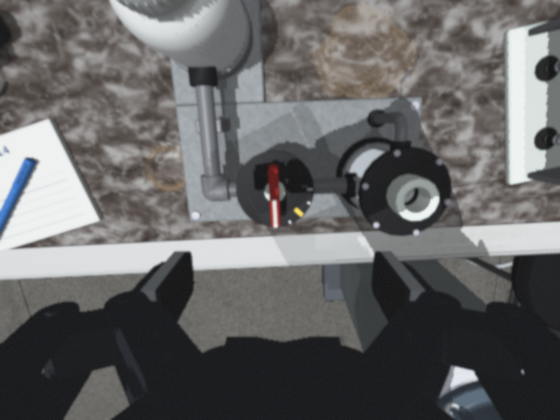

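```bash
python3 - <<'E'
from h import *
import cv2
a=cv2.imread('pics/w2.png')[130:260,220:480]
cv2.imwrite('pics/c5.png',cv2.resize(a,None,fx=3,fy=3,interpolation=cv2.INTER_CUBIC))
s=manip.sense();print(s['tcp_pos'],R.from_quat(s['tool_rot']).as_matrix())
E
```

```text
[0.4461 0.3147 0.2405] [[-0.0025  0.9987 -0.0516]
 [-0.0014 -0.0516 -0.9987]
 [-1.     -0.0024  0.0016]]
```

View pics/c5.png

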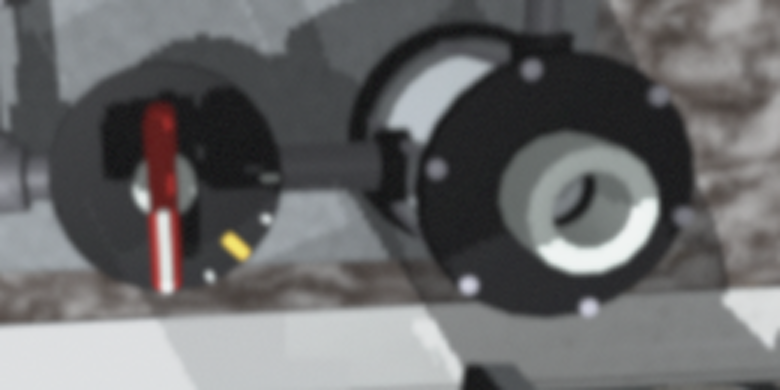

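```bash
python3 - <<'E'
from h import *
for i in range(3): manip.snapshot('side')
s=manip.sense();p=cam('wrist',s);np.save('w3.npy',p['T']);print(s['t'],s['tcp_pos'])
im=manip.snapshot('wrist');cv2.imwrite('pics/w3.png',im[:,:,::-1]);print(manip.sense()['tcp_pos'])
hsv=cv2.cvtColor(im,cv2.COLOR_RGB2HSV)
m=cv2.inRange(hsv,(0,120,40),(8,255,255))|cv2.inRange(hsv,(172,120,40),(180,255,255));m[:,:230]=0;m[:,330:]=0;m[240:]=0;m[:150]=0
ys,xs=np.nonzero(m);print(len(xs),cv2.minAreaRect(np.c_[xs,ys].astype(np.float32)))
a=im[130:260,220:480,::-1];cv2.imwrite('pics/c6.png',cv2.resize(a,None,fx=3,fy=3,interpolation=cv2.INTER_CUBIC))
print(proj(p,[.445,.3182,.118]),proj(p,[.4439,.1985,.14]))
E
```

```text
3.15 [0.4478 0.3158 0.2434]
[0.4477 0.3159 0.2435]
436 ((277.1123352050781, 198.5328826904297), (59.32969284057617, 11.214533805847168), 87.87889862060547)
[279.7419 201.7284] [419.6313 202.3639]
```

View pics/c6.png

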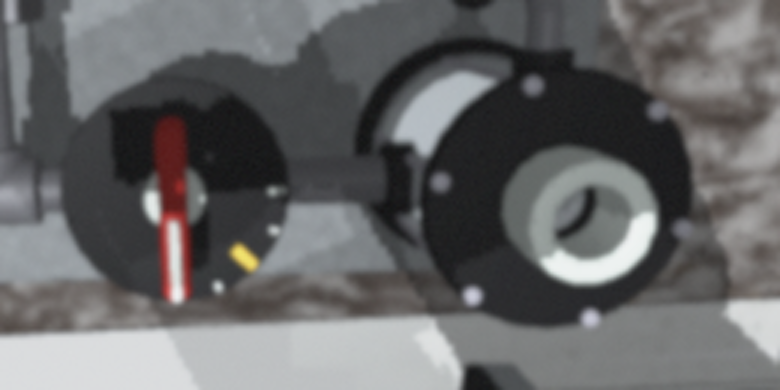

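```bash
python3 - <<'E'
from h import *
p=cam('wrist');p['T']=np.load('w3.npy')
f=lambda x,y,z:ray(p,x/3+220,y/3+130,z)
print('port',f(593.5,221,.14));a,b=f(170.5,117,.118),f(176,302,.118);print(a,b,(a+b)/2,np.linalg.norm(a-b),np.degrees(np.arctan2(*(b-a)[1::-1])))
print('dial',f(175,190,.084),'yellow',f(244,257,.084))
E
```

```text
port [0.4428 0.2    0.14  ]
[0.4756 0.3192 0.118 ] [0.4166 0.3208 0.118 ] [0.4461 0.32   0.118 ] 0.05897779542226514 178.48412387423218
dial [0.4455 0.32   0.084 ] yellow [0.42   0.2969 0.084 ]
```

send_rows --steps '[[[0, -0.001, 0.003, -0.03, 0.03], [0, -0.001, 0.003, -0.07, 0.03], [0, -0.001, 0.003, -0.1, 0.03], [0, -0.001, 0.003, -0.125, 0.03], [0, -0.001, 0.003, -0.14, 0.03], [0, -0.001, 0.003, -0.147, 0.03], [0, -0.001, 0.003, -0.147, 0.03], [0, -0.001, 0.003, -0.147, 0.03]]]'

```text
t: 4.2
tcp_pos: [0.4456, 0.3192, 0.0952]
tool_rot: [0.506, 0.495, -0.504, 0.495]
force: [-0.4, -0.6, -0.1]
finger_gap: 1.004
```

```bash
python3 - <<'E'
from h import *
s=manip.sense();print(s['t'],s['tcp_pos'],R.from_quat(s['tool_rot']).as_matrix(),s['force'])
im=manip.snapshot('wrist');cv2.imwrite('pics/w4.png',im[:,:,::-1]);print(manip.sense()['tcp_pos'])
E
```

```text
4.2 [0.4456 0.3192 0.0952] [[ 0.0018  0.9998 -0.0202]
 [ 0.0008 -0.0202 -0.9998]
 [-1.      0.0018 -0.0008]] [-0.3872 -0.6139 -0.1183]
[0.4455 0.3192 0.0952]
```

View pics/w4.png

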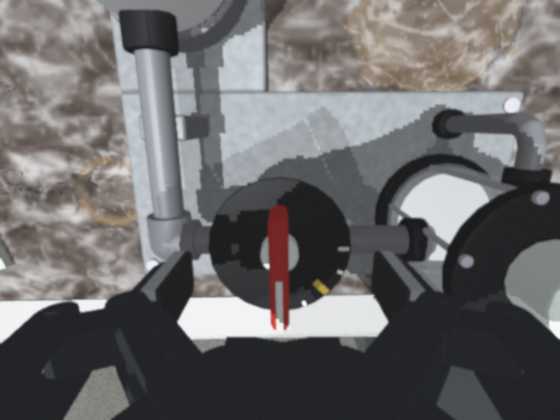

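send_rows --steps '[[[1, 0, 0, -0.002, 0], [1, 0, 0, -0.002, 0], [1, 0, 0, -0.002, 0], [1, 0, 0, -0.002, 0], [1, 0, 0, -0.002, 0], [1, 0, 0, -0.002, 0], [1, 0, 0, -0.002, 0], [1, 0, 0, -0.002, 0]]]' --grip_force 20

```text
t: 5.25
tcp_pos: [0.4452, 0.3206, 0.0928]
tool_rot: [0.506, 0.495, -0.504, 0.494]
force: [-1.3, 5.8, 2.1]
finger_gap: 0.102
```

send_rows --steps '[[[1, 0, 0.001, 0, 0.13], [1, 0, 0.001, 0, 0.26], [1, 0, 0.001, 0, 0.39], [1, 0, 0.001, 0, 0.52], [1, 0, 0.001, 0, 0.65], [1, 0, 0.001, 0, 0.79], [1, 0, 0.001, 0, 0.79], [1, 0, 0.001, 0, 0.79]]]'

```text
t: 6.25
tcp_pos: [0.4454, 0.3204, 0.0929]
tool_rot: [0.277, 0.651, -0.276, 0.651]
force: [-1.0, 3.2, 5.5]
finger_gap: 0.102
```

```bash
python3 - <<'E'
from h import *
s=manip.sense();print(s['t'],s['tcp_pos'],R.from_quat(s['tool_rot']).as_matrix(),s['force'],s['ft_torque'])
im=manip.snapshot('wrist');cv2.imwrite('pics/w5.png',im[:,:,::-1])
E
```

```text
6.25 [0.4454 0.3204 0.0929] [[ 0.0013  0.7195  0.6945]
 [ 0.0011  0.6945 -0.7195]
 [-1.      0.0017  0.0001]] [-0.9721  3.1562  5.5209] [0.1763 0.072  0.046 ]
```

View pics/w5.png

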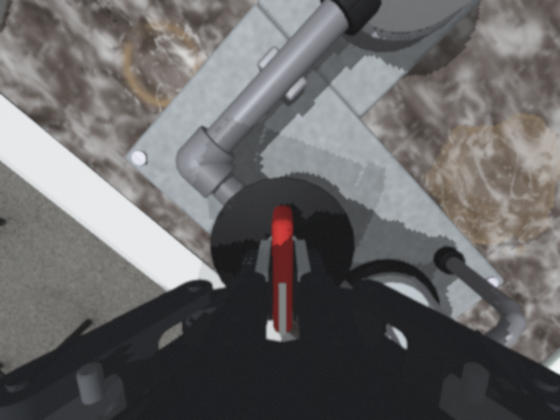

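send_rows --steps '[[[0, 0, 0, 0, 0], [0, 0, 0, 0, 0], [0, 0, 0, 0, 0], [0, 0, 0, 0, 0], [0, 0, 0, 0.02, 0], [0, 0, 0, 0.06, 0], [0, 0, 0, 0.11, 0], [0, 0, 0, 0.15, 0]]]'

```text
t: 7.3
tcp_pos: [0.4451, 0.3199, 0.2441]
tool_rot: [0.276, 0.651, -0.276, 0.651]
force: [-0.0, 0.8, 0.6]
finger_gap: 0.996
```

send_rows --steps '[[[0, 0, 0, 0.05, -0.15], [0, 0, 0, 0.1, -0.3], [0, 0.01, -0.03, 0.14, -0.45], [0, 0.02, -0.06, 0.14, -0.63], [0, 0.02, -0.1, 0.14, -0.63], [0, 0.02, -0.12, 0.14, -0.63], [0, 0.02, -0.12, 0.14, -0.63], [0, 0.02, -0.12, 0.14, -0.63]]]'

```text
t: 8.3
tcp_pos: [0.4649, 0.2004, 0.3822]
tool_rot: [0.464, 0.534, -0.464, 0.534]
force: [0.4, 0.1, -0.7]
finger_gap: 1.002
```

```bash
python3 - <<'E'
from h import *
for i in range(3): manip.snapshot('scene')
s=manip.sense();p=cam('wrist',s);np.save('w6.npy',p['T']);print(s['t'],s['tcp_pos'],R.from_quat(s['tool_rot']).as_matrix()[:,1])
im=manip.snapshot('wrist');cv2.imwrite('pics/w6.png',im[:,:,::-1])
cv2.imwrite('pics/w6b.png',cv2.resize(im[110:310,120:380,::-1],None,fx=3,fy=3,interpolation=cv2.INTER_CUBIC))
E
```

```text
8.45 [0.4648 0.2007 0.3822] [ 0.9901  0.1405 -0.0001]
```

View pics/w6.png

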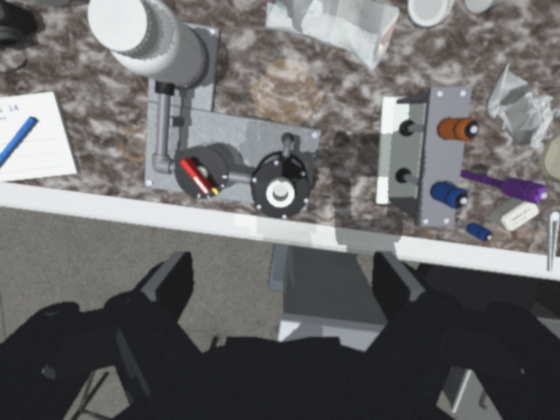

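View pics/w6b.png

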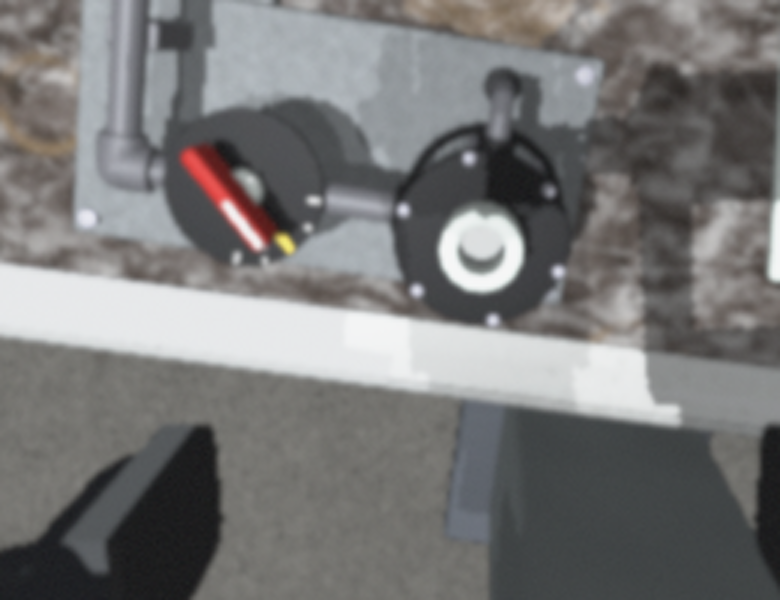

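```bash
python3 - <<'E'
from h import *
p=cam('wrist');p['T']=np.load('w6.npy')
f=lambda x,y,z:ray(p,x/3+120,y/3+110,z)
print('port',f(481.5,248.5,.14))
a,b=f(189,154,.118),f(262,247,.118);print('blade',a,b,(a+b)/2,np.degrees(np.arctan2(*(b-a)[1::-1])))
a=cv2.imread('pics/w6.png')[80:250,370:540];cv2.imwrite('pics/c7.png',cv2.resize(a,None,fx=3.5,fy=3.5,interpolation=cv2.INTER_CUBIC))
E
```

```text
port [0.4433 0.1998 0.14  ]
blade [0.4632 0.3367 0.118 ] [0.4247 0.3006 0.118 ] [0.4439 0.3187 0.118 ] -136.90444597041383
```

View pics/c7.png

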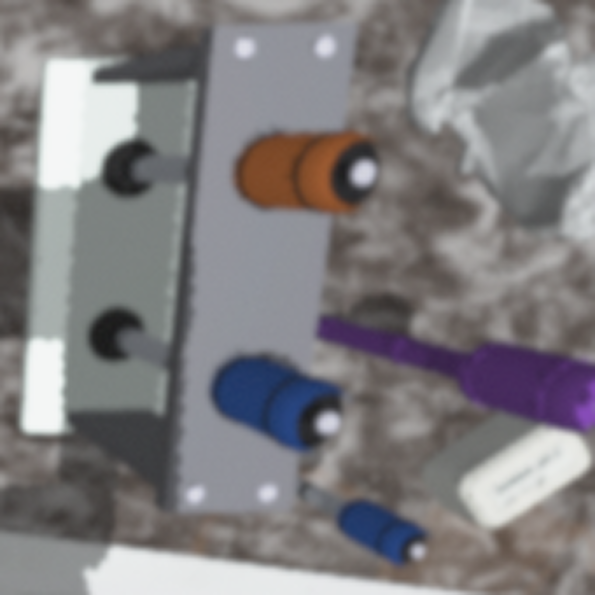

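send_rows --steps '[[[0, 0.005, -0.05, 0, 0], [0, 0.01, -0.1, 0, 0.015], [0, 0.01, -0.15, -0.02, 0.015], [0, 0.01, -0.19, -0.06, 0.015], [0, 0.01, -0.21, -0.1, 0.015], [0, 0.01, -0.21, -0.11, 0.015], [0, 0.01, -0.21, -0.11, 0.015], [0, 0.01, -0.21, -0.11, 0.015]]]'

```text
t: 9.5
tcp_pos: [0.4761, -0.0093, 0.2738]
tool_rot: [0.46, 0.537, -0.459, 0.539]
force: [0.9, -0.1, -0.0]
finger_gap: 1.002
```

```bash
python3 - <<'E'
from h import *
for i in range(2): manip.snapshot('scene')
s=manip.sense();p=cam('wrist',s);np.save('w7.npy',p['T']);print(s['t'],s['tcp_pos'],R.from_quat(s['tool_rot']).as_matrix()[:,1])
im=manip.snapshot('wrist');cv2.imwrite('pics/w7.png',im[:,:,::-1])
cv2.imwrite('pics/w7b.png',cv2.resize(im[60:310,170:400,::-1],None,fx=2.4,fy=2.4,interpolation=cv2.INTER_CUBIC))
print(proj(p,[.475,-.0095,.19]),proj(p,[.475,-.0095,.136]))
E
```

```text
9.6 [ 0.4759 -0.0094  0.2738] [0.9878 0.1558 0.003 ]
[281.8356 211.9639] [281.8344 196.3608]
```

View pics/w7b.png

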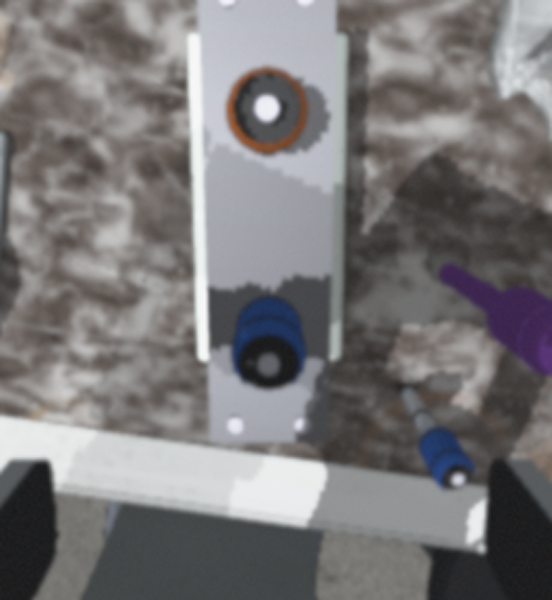

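```bash
python3 - <<'E'
from h import *
p=cam('wrist');p['T']=np.load('w7.npy')
f=lambda x,y,z:ray(p,x/2.4+170,y/2.4+60,z)
for z in(.08,.12,.16):print(z,'small',f(456,480,z),'sm base',f(408,392,.0),'purple',f(547,345,z))
E
```

```text
0.08 small [ 0.3975 -0.1191  0.08  ] sm base [ 0.4164 -0.1054  0.    ] purple [ 0.4743 -0.147   0.08  ]
0.12 small [ 0.4144 -0.1049  0.12  ] sm base [ 0.4164 -0.1054  0.    ] purple [ 0.4822 -0.1294  0.12  ]
0.16 small [ 0.4314 -0.0907  0.16  ] sm base [ 0.4164 -0.1054  0.    ] purple [ 0.49   -0.1119  0.16  ]
```

send_rows --steps '[[[0, 0, 0, -0.04, 0], [0, 0, 0, -0.08, 0], [0, 0, 0, -0.11, 0], [0, 0, 0, -0.125, 0], [0, 0, 0, -0.13, 0], [0, 0, 0, -0.13, 0], [0, 0, 0, -0.13, 0]]]'

```text
t: 10.52
tcp_pos: [0.4757, -0.0102, 0.1432]
tool_rot: [0.46, 0.537, -0.459, 0.538]
force: [-0.0, 0.3, -0.3]
finger_gap: 1.001
```

```bash
python3 - <<'E'
from h import *
s=manip.sense();p=cam('wrist',s);print(s['t'],s['tcp_pos'],s['force'])
im=manip.snapshot('wrist');cv2.imwrite('pics/w8.png',im[:,:,::-1])
E
```

```text
10.525 [ 0.4757 -0.0102  0.1432] [-0.0416  0.3348 -0.3009]
```

View pics/w8.png

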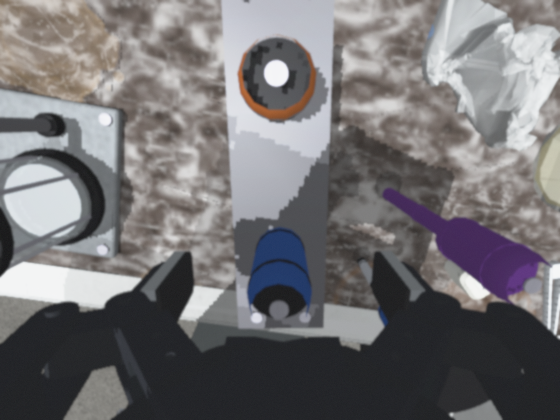

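send_rows --steps '[[[1, 0, 0, 0, 0], [1, 0, 0, 0, 0], [1, 0, 0, 0, 0], [1, 0, 0, 0, 0], [1, 0, 0, 0, 0], [1, 0, 0, 0, 0], [1, 0, 0, 0, 0]]]' --grip_force 40

```text
t: 11.45
tcp_pos: [0.475, -0.0101, 0.1425]
tool_rot: [0.46, 0.537, -0.46, 0.537]
force: [0.3, 0.3, 4.2]
finger_gap: 0.296
```

send_rows --steps '[[[1, 0, 0, 0.01, 0], [1, 0, 0, 0.03, 0], [1, 0, 0, 0.06, 0], [1, 0, 0, 0.09, 0], [1, 0, 0, 0.12, 0], [1, 0, 0, 0.15, 0], [1, 0, 0, 0.18, 0], [1, 0, 0, 0.19, 0]]]'

```text
t: 12.45
tcp_pos: [0.4757, -0.0103, 0.3341]
tool_rot: [0.46, 0.536, -0.459, 0.538]
force: [0.6, -0.8, -0.6]
finger_gap: 0.294
```

send_rows --steps '[[[1, 0, 0.02, 0, 0], [1, 0, 0.04, 0, 0], [1, 0, 0.06, 0, 0], [1, 0, 0.08, 0, 0], [1, 0, 0.1, 0, 0], [1, 0, 0.11, 0, 0], [1, 0, 0.11, 0, 0], [1, 0, 0.11, 0, 0]]]'

```text
t: 13.45
tcp_pos: [0.4749, 0.0993, 0.3321]
tool_rot: [0.46, 0.537, -0.46, 0.537]
force: [1.0, 0.2, -0.4]
finger_gap: 0.291
```

```bash
python3 - <<'E'
from h import *
s=manip.sense();print(s['t'],s['tcp_pos'],s['tool_rot'],s['force'],s['finger_gap'])
for n in('wrist','side','scene'):
    im=manip.snapshot(n);cv2.imwrite(f'pics/{n}9.png',im[:,:,::-1])
E
```

```text
13.45 [0.4749 0.0993 0.3321] [ 0.4597  0.5371 -0.4602  0.537 ] [ 1.0335  0.189  -0.387 ] 0.29115041941071435
```

View pics/side9.png

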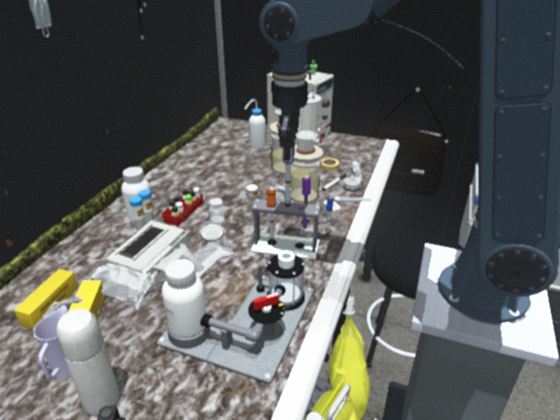

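View pics/scene9.png

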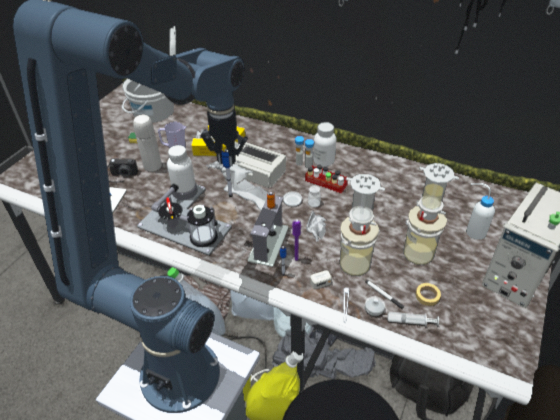

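View pics/wrist9.png

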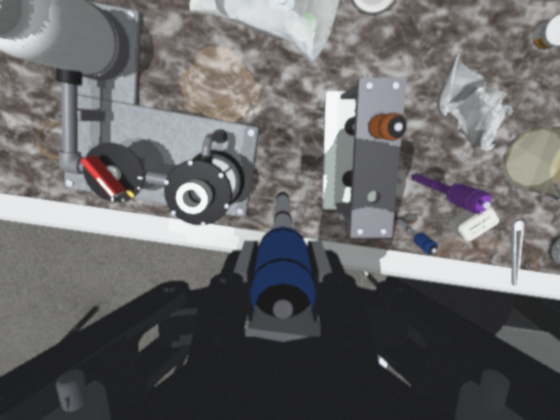

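```bash
python3 - <<'E'
from h import *
im=cv2.imread('pics/wrist9.png')
cv2.imwrite('pics/c9w.png',cv2.resize(im[180:325,210:355],None,fx=4,fy=4,interpolation=cv2.INTER_CUBIC))
a=cv2.imread('pics/side9.png')[140:280,230:340];b=cv2.imread('pics/scene9.png')[130:270,150:260]
cv2.imwrite('pics/c9s.png',cv2.resize(np.hstack([a,b]),None,fx=3.6,fy=3.6,interpolation=cv2.INTER_CUBIC))
p=cam('wrist');x,y,z=manip.sense()['tcp_pos']
for d in(.019+.028,.019-.027,.019-.077,.019-.147):
  X=[x,y,z+d];print(d,proj(p,X),(proj(p,X)-[210,180])*4,(proj(cam('side'),X)-[230,140])*3.6,(proj(cam('scene'),X)-[150-110,130])*3.6)
print(proj(cam('side'),[.4433,.1998,.14]),proj(cam('scene'),[.4433,.1998,.14]))
E
```

```text
0.047 [281.9562 309.1938] [287.8248 516.7752] [209.8084  -4.2714] [667.2964  70.4915]
-0.008 [282.0174 249.0999] [288.0695 276.3996] [208.7801  76.7603] [673.3554 125.915 ]
-0.057999999999999996 [282.0463 220.6704] [288.1852 162.6818] [207.8948 146.5327] [678.6011 173.8996]
-0.128 [282.07   197.3997] [288.2799  69.5989] [206.7276 238.5156] [685.5576 237.5328]
[285.732  254.8179] [199.1077 208.313 ]
```

View pics/c9w.png

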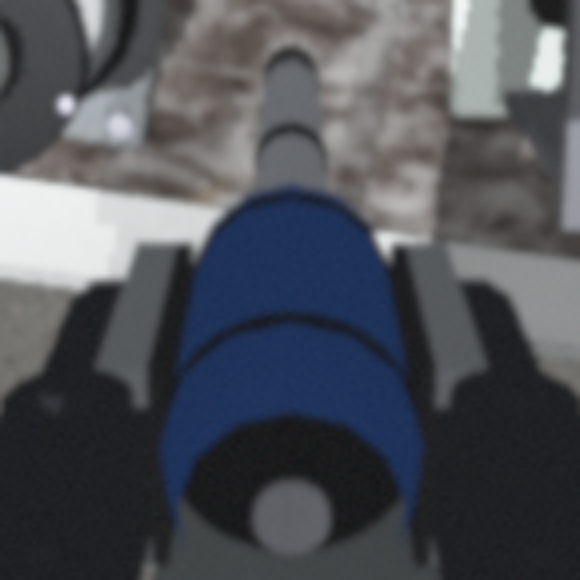

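View pics/c9s.png

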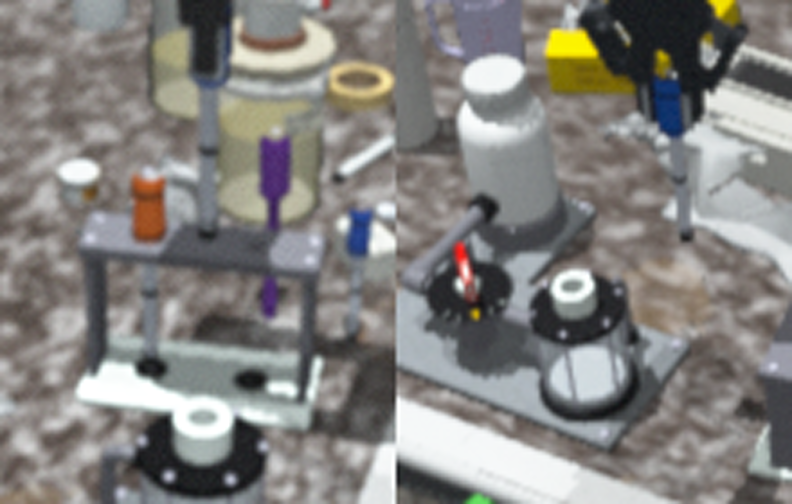

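send_rows --steps '[[[1, -0.005, 0.02, 0, 0], [1, -0.012, 0.04, 0, 0], [1, -0.018, 0.06, 0, 0], [1, -0.025, 0.08, 0, 0], [1, -0.03, 0.095, 0, 0], [1, -0.032, 0.1, -0.02, 0], [1, -0.032, 0.1, -0.034, 0], [1, -0.032, 0.1, -0.034, 0]]]'

```text
t: 14.6
tcp_pos: [0.4423, 0.1994, 0.2971]
tool_rot: [0.459, 0.538, -0.461, 0.536]
force: [-0.4, -1.2, -0.5]
finger_gap: 0.293
```

```bash
python3 - <<'E'
from h import *
for i in range(2): manip.snapshot('scene')
s=manip.sense();print(s['t'],s['tcp_pos'],s['tool_rot'],s['force'],s['finger_gap'])
I={}
for n in('wrist','side','scene'):
    im=manip.snapshot(n);cv2.imwrite(f'pics/{n}10.png',im[:,:,::-1]);I[n]=im[:,:,::-1]
np.save('w10.npy',cam('wrist',s)['T'])
r=lambda a,k:cv2.resize(a,None,fx=k,fy=k,interpolation=cv2.INTER_CUBIC)
P=np.array([.4433,.1998,.14])
for n in('side','scene'):
    c=proj(cam(n),P);print(n,c);u,v=c.astype(int);cv2.imwrite(f'pics/{n}10c.png',r(I[n][v-60:v+40,u-50:u+50],6))
    print(((c-[u-50,v-60]))*6, (proj(cam(n),s['tcp_pos']+[0,0,-.128])-[u-50,v-60])*6)
cv2.imwrite('pics/w10c.png',r(I['wrist'][150:310,200:360],3.7))
p=cam('wrist',s);print((proj(p,P)-[200,150])*3.7,(proj(p,s['tcp_pos']+[0,0,-.128])-[200,150])*3.7)
E
```

```text
14.7 [0.4434 0.1995 0.2985] [ 0.4601  0.5369 -0.46    0.5371] [-0.6012  0.5921 -0.7916] 0.28997609636220906
side [285.732  254.8179]
[304.3922 364.9071] [305.1031 300.1935]
scene [199.1077 208.313 ]
[300.6464 361.8782] [293.9175 319.1399]
[302.7561 150.0707] [303.678  175.5499]
```

View pics/side10c.png

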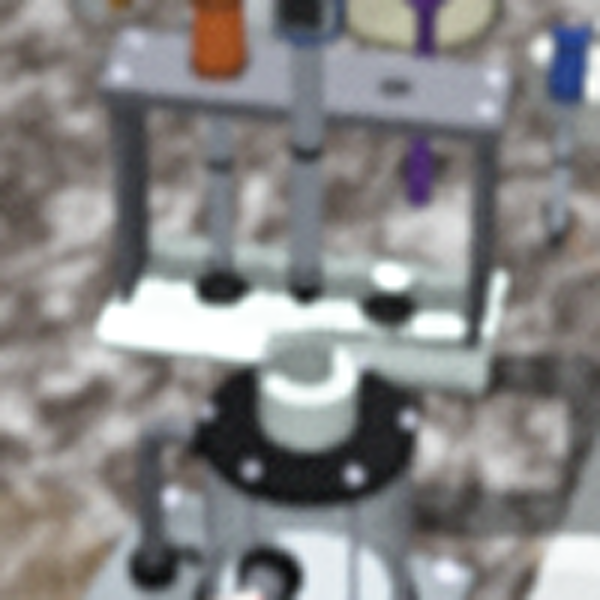

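View pics/scene10c.png

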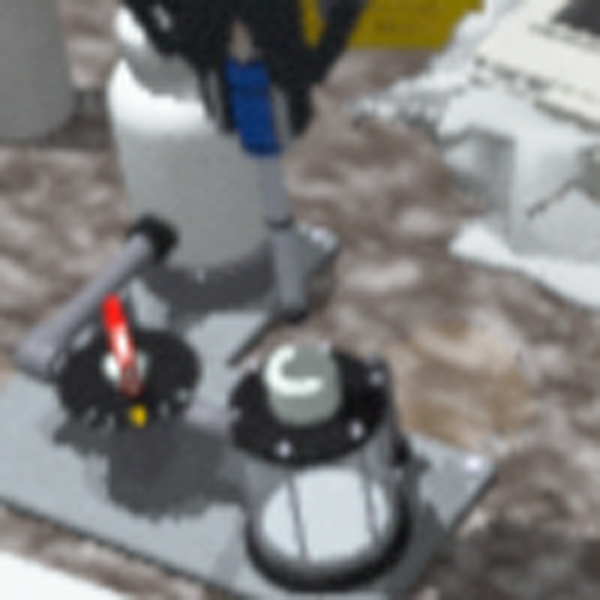

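View pics/w10c.png

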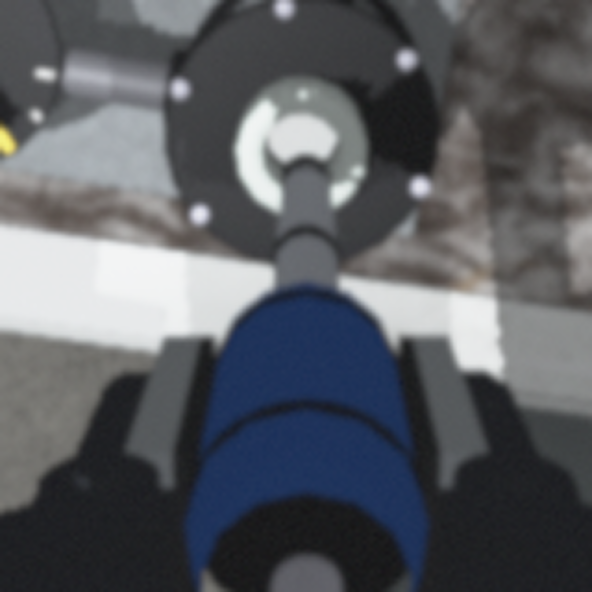

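```bash
python3 - <<'E'
from h import *
r=lambda a,k:cv2.resize(a,None,fx=k,fy=k,interpolation=cv2.INTER_CUBIC)
im=cv2.imread('pics/wrist10.png')
p=cam('wrist');p['T']=np.load('w10.npy')
k=11;o=[256,160]
c=r(im[160:212,256:310],k)
t=np.linspace(0,2*np.pi,200)
for rad,z in((.0185,.14),(.011,.14)):
    pts=np.array([proj(p,[.4433+rad*np.cos(a),.1998+rad*np.sin(a),z]) for a in t])
    cv2.polylines(c,[(((pts-o)+.5)*k-.5).astype(np.int32)],True,(0,255,0),1)
tc=manip.sense()['tcp_pos']
pts=np.array([proj(p,[tc[0]+.006*np.cos(a),tc[1]+.006*np.sin(a),tc[2]-.128]) for a in t])
cv2.polylines(c,[(((pts-o)+.5)*k-.5).astype(np.int32)],True,(0,0,255),1)
cv2.imwrite('pics/w10d.png',c)
E
```

```text
(no output)
```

View pics/w10d.png

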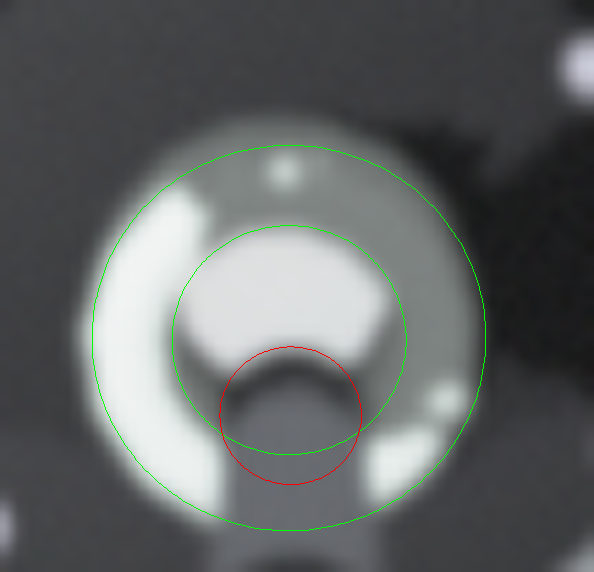

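```bash
python3 - <<'E'
from h import *
r=lambda a,k:cv2.resize(a,None,fx=k,fy=k,interpolation=cv2.INTER_CUBIC)
tc=manip.sense()['tcp_pos'];t=np.linspace(0,2*np.pi,200);k=11;out=[]
for n in('side','scene'):
    im=cv2.imread(f'pics/{n}10.png');p=cam(n);u,v=proj(p,[.4433,.1998,.14]).astype(int);o=[u-18,v-38]
    c=r(im[v-38:v+16,u-18:u+18],k)
    def circ(x,y,z,rad,col):
        pts=np.array([proj(p,[x+rad*np.cos(a),y+rad*np.sin(a),z]) for a in t])
        cv2.polylines(c,[(((pts-o)+.5)*k-.5).astype(np.int32)],True,col,1)
    circ(.4433,.1998,.14,.0185,(0,255,0));circ(.4433,.1998,.14,.011,(0,255,0));circ(.4433,.1998,.116,.0185,(0,255,0))
    circ(tc[0],tc[1],tc[2]-.128,.006,(0,0,255));circ(tc[0],tc[1],tc[2]-.058,.006,(0,0,255))
    out.append(c)
cv2.imwrite('pics/ss10d.png',np.hstack(out))
E
```

```text
(no output)
```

View pics/ss10d.png

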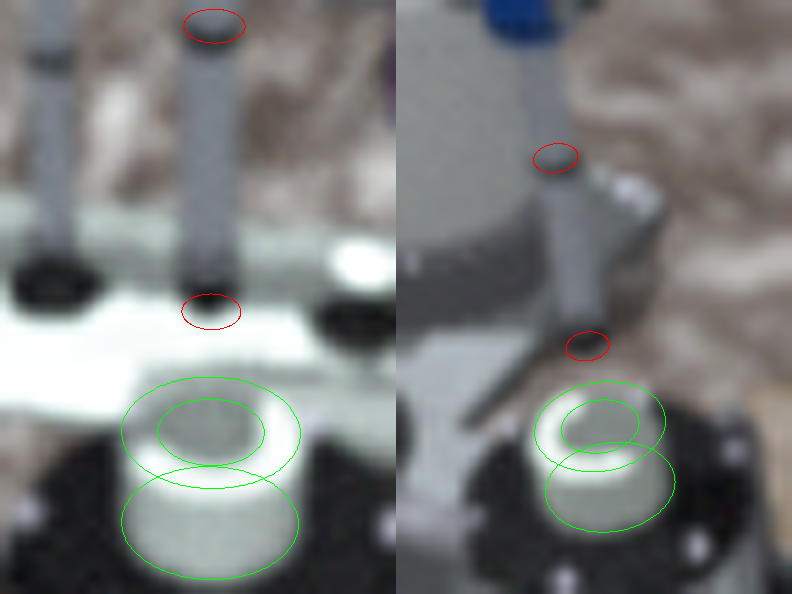

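send_rows --steps '[[[1, 0, 0, -0.01, 0], [1, 0, 0, -0.02, 0], [1, 0, 0, -0.03, 0], [1, 0, 0, -0.038, 0], [1, 0, 0, -0.04, 0], [1, 0, 0, -0.04, 0], [1, 0, 0, -0.04, 0], [1, 0, 0, -0.04, 0]]]'

```text
t: 15.85
tcp_pos: [0.4431, 0.1999, 0.2586]
tool_rot: [0.46, 0.537, -0.46, 0.537]
force: [-0.3, 0.6, -1.2]
finger_gap: 0.293
```

```bash
cat > look.py <<'E'
from h import *
import sys
tag=sys.argv[1]
r=lambda a,k:cv2.resize(a,None,fx=k,fy=k,interpolation=cv2.INTER_CUBIC)
s=manip.sense();tc=s['tcp_pos'];print(s['t'],tc,s['tool_rot'],s['force'],s['finger_gap'])
t=np.linspace(0,2*np.pi,200);k=10;out=[]
for n in('side','scene','wrist'):
    im=np.ascontiguousarray(manip.snapshot(n)[:,:,::-1]);cv2.imwrite(f'pics/{n}{tag}.png',im)
    p=cam(n,s);u,v=proj(p,[.4433,.1998,.14]).astype(int);h=18 if n!='wrist' else 22;o=[u-h,v-28]
    c=r(im[v-28:v+28,u-h:u+h],k)
    def circ(x,y,z,rad,col):
        pts=np.array([proj(p,[x+rad*np.cos(a),y+rad*np.sin(a),z]) for a in t])
        cv2.polylines(c,[(((pts-o)+.5)*k-.5).astype(np.int32)],True,col,1)
    circ(.4433,.1998,.14,.0185,(0,255,0));circ(.4433,.1998,.14,.011,(0,255,0))
    circ(tc[0],tc[1],tc[2]-.0575,.006,(0,0,255))
    circ(tc[0],tc[1],.14,.006,(0,0,255))
    out.append(c)
c=np.hstack(out);cv2.imwrite(f'pics/look{tag}.png',cv2.resize(c,None,fx=.68,fy=.68))
print(manip.sense()['tcp_pos'])
E
python3 look.py 11
```

```text
15.85 [0.4431 0.1999 0.2586] [ 0.4601  0.537  -0.4596  0.5373] [-0.2952  0.6398 -1.1902] 0.29270112465140014
[0.443  0.1999 0.2585]
```

View pics/look11.png

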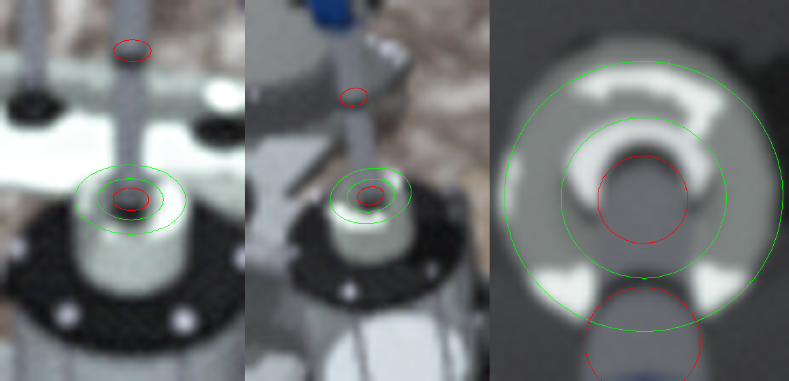

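send_rows --steps '[[[1, 0, 0.0005, -0.01, 0], [1, 0, 0.0005, -0.02, 0], [1, 0, 0.0005, -0.03, 0], [1, 0, 0.0005, -0.04, 0], [1, 0, 0.0005, -0.05, 0], [1, 0, 0.0005, -0.058, 0], [1, 0, 0.0005, -0.061, 0], [1, 0, 0.0005, -0.061, 0]]]'

```text
t: 17.0
tcp_pos: [0.4429, 0.2004, 0.1971]
tool_rot: [0.46, 0.537, -0.46, 0.537]
force: [0.5, -0.8, -0.3]
finger_gap: 0.297
```

```bash
python3 look.py 12
```

```text
17.0 [0.4429 0.2004 0.1971] [ 0.4598  0.5372 -0.4599  0.5371] [ 0.4812 -0.8451 -0.2881] 0.29671569103934736
[0.4432 0.2004 0.1976]
```

View pics/look12.png

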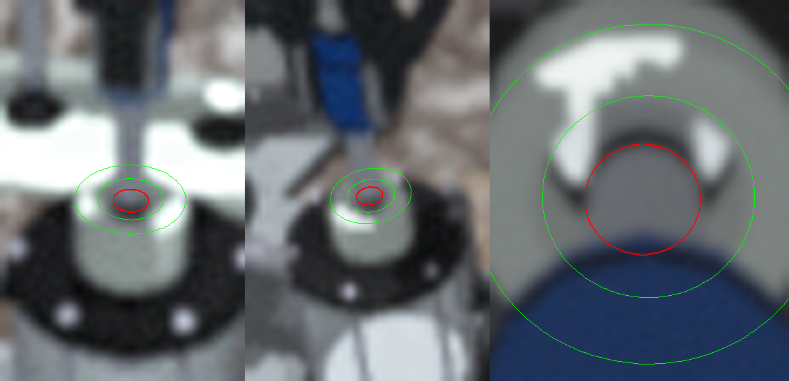

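```bash
python3 - <<'E'
from h import *
r=lambda a,k:cv2.resize(a,None,fx=k,fy=k,interpolation=cv2.INTER_CUBIC)
s=manip.sense();p=cam('wrist',s);u,v=proj(p,[.4433,.1998,.14]).astype(int)
im=cv2.imread('pics/wrist12.png');a=im[v-22:v+14,u-18:u+18].astype(float)
a=np.clip(a*1.6-20,0,255).astype(np.uint8)
i2=cv2.imread('pics/side12.png');p2=cam('side');u,v=proj(p2,[.4433,.1998,.14]).astype(int);b=i2[v-26:v+10,u-12:u+12]
i3=cv2.imread('pics/scene12.png');p2=cam('scene');u,v=proj(p2,[.4433,.1998,.14]).astype(int);c=i3[v-26:v+10,u-12:u+12]
cv2.imwrite('pics/z12.png',r(np.hstack([a,b,c]),9))
E
```

```text
(no output)
```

View pics/z12.png

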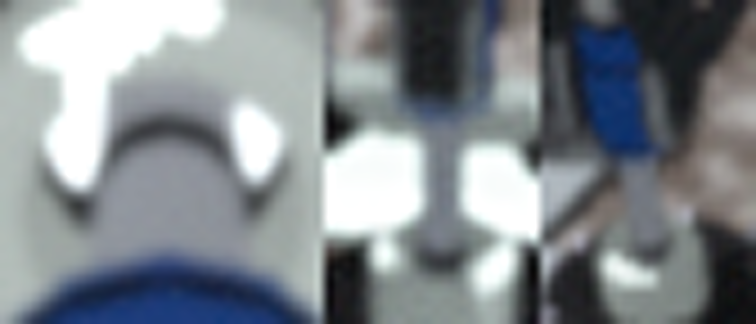

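send_rows --steps '[[[1, 0, 0, 0, 0], [1, 0, 0, 0, 0], [1, 0, 0, 0, 0], [1, 0, 0, 0, 0], [1, 0, 0, 0, 0], [1, 0, 0, 0, 0], [1, 0, 0, 0, 0], [1, 0, 0, 0, 0]]]'

```text
t: 18.15
tcp_pos: [0.4429, 0.2003, 0.1973]
tool_rot: [0.46, 0.537, -0.46, 0.537]
force: [-0.4, 0.2, -1.1]
finger_gap: 0.292
```

```bash
python3 look.py 13
```

```text
18.15 [0.4429 0.2003 0.1973] [ 0.4598  0.5372 -0.4598  0.5372] [-0.4161  0.2395 -1.0639] 0.2920471278805481
[0.4429 0.2004 0.1973]
```

View pics/wrist13.png

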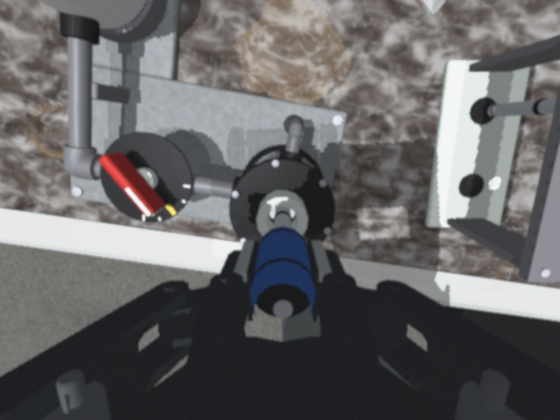

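View pics/scene13.png

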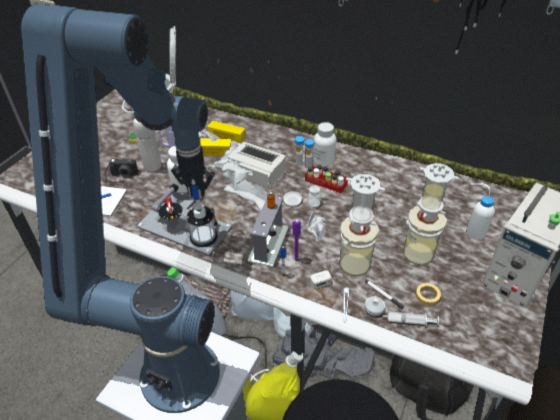

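Everything is steady: the handle points at the yellow mark (wrist view about (130,185)→(170,210)), the probe sits centred in the port, and the orange probe is still in its stand (scene (271,200)).

```bash
python3 -c "
from station import manip
print(manip.sign_off())"
```

```text
the job is handed in; nothing more can be done
None
```

The stopcock is at half open and the blue probe is held in the port with its black ring about level with the mouth. I handed the job in at about 18.3 s of the 70 s allowed, and the sign-off gave no verdict.

- **Stopcock:** I turned the handle by gripping the blade. Seen from above afterwards it measured about 44 degrees relative to the board. The pointer stands at the yellow mark in the last wrist view.
- **Probe choice:** There were two blue probes. I took the larger one hanging in the stand, not the small one standing beside it, and left the purple one alone.
- **Height:** The ring is within about 1–2 mm of the port mouth. The commanded height puts it level, and the last wrist view suggests it may be about 1 mm low.
- **Centring:** The shaft is within about 1 mm of the bore centre in the last views. The tip can't be seen inside the cell. Its position rests on the probe hanging upright, which I checked to about 1 mm in the air.
- **Contact:** The grip closed on the head (about 25 mm opening). The wrist force stayed around 1 N, with no sign of the probe touching the board.
- **Other things:** The orange probe is still in its stand and the other things look unmoved in the last scene picture. I did not measure their positions.

One disagreement: just above the port, the wrist view put the offset about 1 mm one way and the side view about 1 mm the other. I kept the average, then moved 0.5 mm after a closer wrist view.

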